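# Open the filter of the spray turbine

### The job

The intake filter of the blue spray turbine has to be looked at. With the fingertips, press the red button on its casing fully down to switch it off, then press down the yellow snap tab of the black filter cover and, with the tab down, push the cover along its rails off its seat into the empty tray on top of the casing, until the whole paper filter lies open. Never lift the cover: leave it lying flat in the tray, and leave everything else where it is.

Things in the scene. Friction and masses are not known exactly. Their poses are not given: they have to be found in the camera images.
- turbine: blue sheet-metal spray turbine, 234 (x) x 384 (y) mm in plan, fixed. Origin: centre of its underside, on the trolley top; z up. Its grey top deck is 100 mm above the origin. Its +y is the way the filter cover slides off its seat. In its frame (mm) the two steel rails that hold down the cover's long edges stand at x = +-67, y -158..-30, 9 mm above the deck
- filter_mid (a point): middle of the paper filter's opening, at deck height; turbine frame (0, -46.5, 100) mm. The opening is 112 (x) x 57 (y) mm, so its far edge is at turbine y = -18. Beyond it lies the empty tray: y -27..184, 138 mm wide between 6 mm high rims, with a 10 mm high end stop at y = 184
- stop_button (a joint): how far the red button is pressed down (m): 0 is up (running), 0.007 fully down (off). It moves straight down against about 5 N and stays where it is left
- stop_top (a point): middle of the top of the red button, 27 mm wide, in a black collar on the turbine's deck at turbine x = -94, y = 55 mm; when up its top is 24.5 mm above the deck
- cover_mid (a point): middle of the underside of the black filter cover, a loose plate 130 (x) x 160 (y) x 4 mm, 130 to 250 g, lying on the deck, axes as the turbine's. Home: turbine (0, -80 +-1, 100) mm. All the filter is open and the rails are left when it has moved at least 142 mm along turbine +y; the tray's end stop halts it at 184 mm. It slides with 1 to 2 N
- snap_tab (a joint): angle of the snap tab (rad): 0 at rest, sprung up with its nose hooked behind the catch bar in the deck, so the cover cannot slide; grows when pressed down. From 0.17 the nose is clear of the catch; 0.22 is the stop. It springs back when let go; once the cover has slid 15 mm the nose is past the catch and the tab need not be held down
- tab_pad (a point): press point on top of the yellow snap tab near its free end, 17 mm above the deck at rest. The tab is 44 mm wide and slopes up towards turbine -y. The point goes down 7 mm to the stop, with 7 to 9 N. About 25 mm from it towards turbine +y stands the upright face of the grey hood (part of the cover, 68 mm wide, 21 mm above the deck), against which a fingertip on the tab pushes the cover
- can_opener: flat steel can opener, 15 x 132 x 9 mm, lying loose along y on the turbine's deck at about turbine x = 95 mm, beyond the far rail; bystander
- mixing_tin: bare metal tin, 54 mm wide, 94 mm high, upright on the trolley to the left; bystander
- thinner_bottle: yellow and white bottle with a red cap, 49 mm wide, 111 mm high, on the trolley to the right; bystander
- paint_tin: navy paint tin, 72 mm wide, 95 mm high, on the trolley to the right; bystander
- mirror_shell: white car mirror cover, 140 x 230 x 86 mm, on the trolley at the front right; bystander
- tape_roll: roll of blue masking tape, 92 mm wide, 18 mm high, on the trolley at the front left; bystander
- sanding_discs: small stack of round yellow sanding discs, 75 mm wide, 10 mm high, on the trolley at the back right; bystander

How it is judged:
On the way, in this order (a step that is already met when the one before it is completed fails the run):
1. the red button is fully down while the cover is still home (value of joint stop_button above 0.0055 m and y of cover_mid in the frame of turbine below -0.07 m), for 0.2 s.
2. the snap tab is pressed down clear of its catch while the cover is still home (value of joint snap_tab above 0.15 rad and y of cover_mid in the frame of turbine below -0.066 m), for 0.1 s.
3. the cover is pushed off its seat (y of cover_mid in the frame of turbine above 0.058 m), for 0.1 s.
At the end, for the whole second after the job is handed in: the black cover lies flat (tilt under 0.06 rad) and at rest in the tray on top of the turbine, off its rails, slid at least 140 mm from home so that the whole filter opening is uncovered, its tab sprung back, and the red button still down (at least 5 mm) (y of cover_mid in the frame of turbine between 0.06 and 0.112 m and x of cover_mid in the frame of turbine between -0.012 and 0.012 m and z of cover_mid in the frame of turbine below 0.106 m and angle between cover_mid's own z axis and vertical below 0.06 rad and value of joint snap_tab below 0.06 rad and value of joint stop_button above 0.005 m and linear speed of filter_cover below 0.01 m/s); the robot touches nothing.
It fails at once if the cover is lifted or tipped (height (world z) of cover_mid above 0.115 m or angle between cover_mid's own z axis and vertical above 0.2 rad).
It fails at once if the cover is off the turbine (height (world z) of cover_mid below 0.09 m).
It fails at once if the cover slides off while the turbine still runs (y of cover_mid in the frame of turbine above -0.06 m and value of joint stop_button below 0.005 m).
It fails at once if a bystander is moved by more than 20 mm (distance of any of can_opener, mixing_tin, thinner_bottle, paint_tin, mirror_shell, tape_roll, sanding_discs from where it was at the start of the episode above 0.02 m).
It also fails if it takes over 40 s, if anything falls off the work surface, if the arm or the gripper's body presses on something with over 40 N, if the wrist force passes 120 N, or if a joint passes its speed limit or range.

### The arm

A 6-joint arm with a two-finger parallel gripper is mounted at the origin on a cart in front of the work surface, level with it; the furniture and walls round the work are solid. World frame = base frame: x ahead of the robot, y to its left, z up, the work surface at z = 0. Lengths are in m, angles in rad, forces in N, time in s.
With the tool pointing down it reaches from about 0.4 to 0.925 m from the base axis. Payload 3.4 kg.
Tool frame: the origin (TCP) lies at the very end of the fingers, on their centre line; the grasp point (between the pads) lies 19 mm behind it; z points along the fingers, y is the line along which they close (so a half turn about z gives the same grasp; the last joint's range is limited). The gripper opens to 85 mm and grips with 20 to 120 N. Pads are 22 mm wide; open, the fingers measure 114 mm over their backs; the gripper's body (76 mm by 85 mm) begins 54 mm behind the grasp point. The pads swing forward as they close: fully open they stand 13 mm farther back than shut.
Start: joints at [-1.294, 0.307, 1.506, -0, 1.328, -0.073], TCP at [0.198, -0.54, 0.231] pointing down, gripper open.
Joint ranges: [-3.12, 3.12], [-1.05, 2.28], [0.14, 2.33], [-1.42, 4.57], [0.1, 2.73], [-2.68, 2.68]. Speed limits (rad/s): [2.57, 2.57, 3.14, 3.14, 3.14, 3.14].

### API

Orientations are given as a rotation vector (axis times angle).
In Python, from station import manip gives the robot as it stands.
- The arm moves only by the shell command python3 -m creep 'ROWS' [OPENING] [FORCE]. ROWS is a JSON object of lists of equal length, an entry for each row: "linear": the shift along the tool's x, y, z in cm, a list of three; "angular": the turn, a rotation vector about the tool's x, y, z in degrees, a list of three. A call has exactly 5 rows; each row shifts and turns the commanded pose from where the row before left it, along the tool's axes as they then stand; what a row does not reach is not made up. A row lasts 1/10 s, in which the tool goes at most 50 mm and 8.59 degrees, less where a joint would pass 70% of its speed; a pose out of reach is approached as far as the arm can. A call with a gripper value outside its range is refused whole. OPENING is the closure in counts, from 0 (fully open) to 255 (shut), set as the call begins (- or left out, the last holds). The fingers move at their own pace and stop on an object; FORCE is the grip in N (left out, the last holds). Time passes only in rows, so rows that do not move let the fingers close, or fill a call up. It gives the time, the measured TCP pose, the force, the opening and the grip force at its end, in the units of the state.
- manip.get_state(): the state, without advancing time (a new reading comes with each control period).
- manip.grab_frame(name): name is "scene" or "top" or "wrist"; returns a dict with "color" (480x640x3 uint8, red, green, blue), "fx", "fy", "cx", "cy" (pixels), "dist" ([k1, k2, p1, p2, k3] as OpenCV has them; the pictures are not rectified), "extrinsics" (4x4, takes a point from world to camera coordinates); the wrist camera has in their place "T_tool_cam" (4x4, takes a point from camera to tool coordinates, whose origin is the TCP and whose axes are the flange's). Camera axes: x right, y down, z forward; pixel columns grow to the right and rows downward; lengths in m; the calibration is good to about 2 mm. A picture is of the moment at which its call begins: read the wrist's pose just before it. There is no depth.
- manip.job_done(): hands the job in; it is judged then, once.
The state is a dict: "time": time; "joint_pos": joint angles; "qvel": joint speeds; "effort": joint torques, N m; "tcp_pos": TCP position; "tool_rot": TCP orientation; "contact_force": force on the tool from outside, world axes, zero at the start; "wrist_torque": the same for the moment, N m; "grip_width": opening from 0.0 (shut) to 1.0 (fully open); "gripper_force": force on a finger pad.
Only numpy, scipy, OpenCV 4.12 (cv2) and the standard library are available. Lean on these libraries where they do the work, as an engineer would, in place of code of your own. Each camera call takes 0.05 s, during which the arm holds its last target. There are 200 camera calls.

## Working session

There is one attempt and no reset: what is moved stays moved. The work goes in short steps, Python scripts to look and compute and a shell command to move; the robot and the scene stay as the last step left them, time stands still between calls to the robot, and variables do not carry over. Pictures are saved under pics/ and viewed, at most 10 in all, crops included, and the job is handed in when it is done.

```bash
mkdir -p pics; ls; python3 - <<'E'
from station import manip
import cv2,pickle
s=manip.get_state();print(s)
d={}
for n in("scene","top"):
    f=manip.grab_frame(n);d[n]=f
    cv2.imwrite(f"pics/{n}0.png",f["color"][:,:,::-1]);print(n,f["fx"],f["fy"],f["cx"],f["cy"],f["dist"],f["extrinsics"])
pickle.dump(d,open("f0.pkl","wb"))
E
```

```text
pics
{'time': 0.0, 'joint_pos': array([-1.29352936e+00,  3.07555603e-01,  1.50767965e+00, -2.43734651e-05,
        1.32837263e+00, -7.35126949e-02]), 'qvel': array([-0.00050622, -0.00040942,  0.00029191,  0.00041096, -0.00099432,
        0.00037433]), 'effort': array([-1.01145026e-03, -4.57563686e+01, -2.51921493e+01, -5.45762305e-04,
        1.33794514e-02, -2.47162649e-05]), 'tcp_pos': array([ 0.19735889, -0.53933086,  0.23038862]), 'tool_rot': array([-3.09142291e+00, -5.47842471e-01,  3.58672064e-04]), 'contact_force': array([0.39863149, 0.4252468 , 0.3900482 ]), 'wrist_torque': array([ 0.03456598,  0.02296843, -0.03423829]), 'gripper_force': 0.0, 'grip_width': 0.9986806748508452}
scene 556.9361791001244 556.9361791001244 319.712680015115 241.56519021253158 [-0.06255266  0.          0.          0.          0.        ] [[ 0.71087677 -0.70309493  0.01765585 -0.41114569]
 [-0.47767082 -0.50107898 -0.72163041  0.34098557]
 [ 0.51622166  0.50455661 -0.69205334  1.35702993]
 [ 0.          0.          0.          1.        ]]
top 562.072706487479 562.072706487479 324.9617268441859 244.40117773001708 [0.0301684 0.        0.        0.        0.       ] [[ 0.00830713 -0.99995421 -0.00475146 -0.02291988]
 [-0.99739934 -0.00794553 -0.07163398  0.52884334]
 [ 0.07159295  0.00533417 -0.99741967  1.55176635]
 [ 0.          0.          0.          1.        ]]
```

View pics/top0.png

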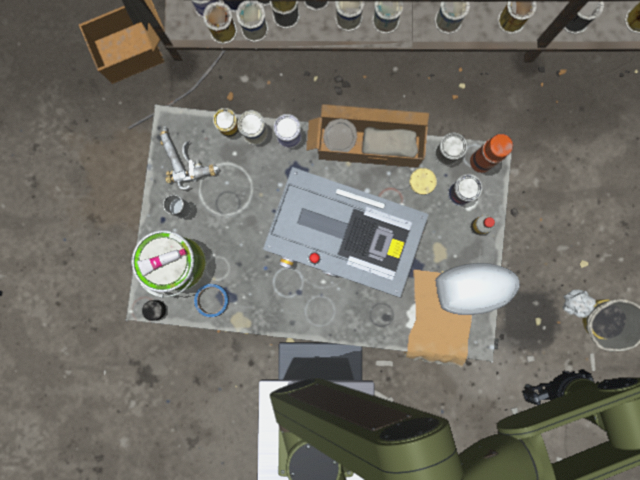

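View pics/scene0.png

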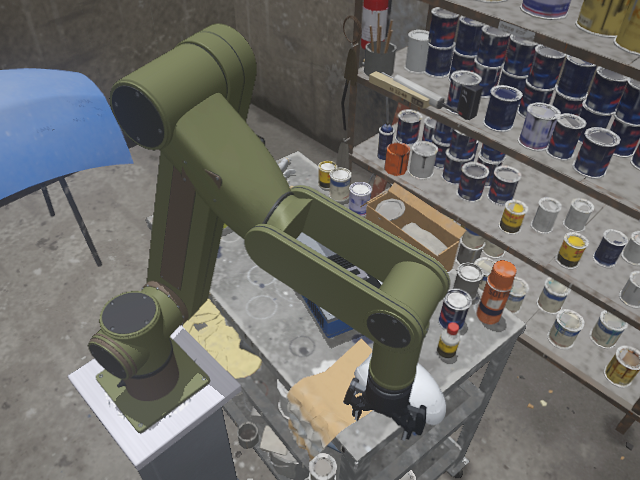

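```bash
python3 - <<'E'
import cv2
i=cv2.imread("pics/top0.png")[160:310,250:450]
cv2.imwrite("pics/c0.png",cv2.resize(i,None,fx=4,fy=4,interpolation=cv2.INTER_CUBIC))
E
```

```text
(no output)
```

View pics/c0.png

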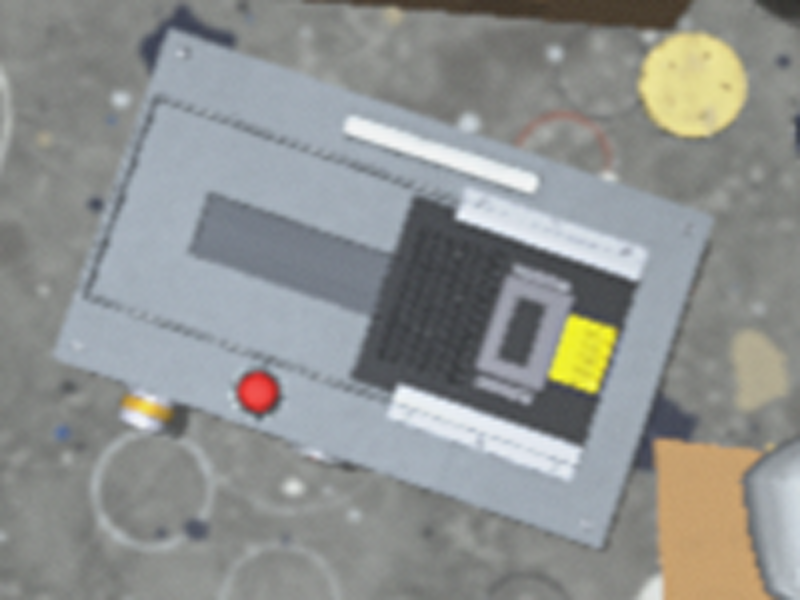

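The crop shows the deck corners at (168,30), (713,214), (603,548) and (55,354). The button is at (259,391), and the yellow tab's free edge is around (608,361).

```bash
cat > h.py <<'E'
import numpy as np,cv2
from scipy.spatial.transform import Rotation as R
def unproj(f,uv,z):
    K=np.array([[f["fx"],0,f["cx"]],[0,f["fy"],f["cy"]],[0,0,1]])
    p=cv2.undistortPoints(np.array([[uv]],float),K,np.array(f["dist"]))[0,0]
    E=np.array(f["extrinsics"]);c=-E[:3,:3].T@E[:3,3];d=E[:3,:3].T@np.r_[p,1]
    return c+d*(z-c[2])/d[2]
E
python3 - <<'E'
from h import *
import pickle
from scipy.optimize import least_squares
f=pickle.load(open("f0.pkl","rb"))["top"]
px=lambda p:((p[0]+.5)/4-.5+250,(p[1]+.5)/4-.5+160)
obs=[((168,30),(117,192,100)),((713,214),(117,-192,100)),((603,548),(-117,-192,100)),((55,354),(-117,192,100)),((259,391),(-94,55,124.5))]
W=np.array([unproj(f,px(a),b[2]/1e3)[:2] for a,b in obs]);T=np.array([b[:2] for a,b in obs])/1e3
rot=lambda t:np.array([[np.cos(t),-np.sin(t)],[np.sin(t),np.cos(t)]])
r=least_squares(lambda q:(T@rot(q[2]).T+q[:2]-W).ravel(),[.5,0,0])
q=r.x;print(q,np.degrees(q[2]));print((r.fun.reshape(-1,2)*1e3).round(1))
for p,z in[((569,315),.108),((618,330),.117),((597,393),.117),((550,380),.108),((608,361),.117)]:
    print((rot(q[2]).T@(unproj(f,px(p),z)[:2]-q[:2])*1e3).round(1))
print(W[4])
from station import manip
g=manip.grab_frame("wrist");print(g["T_tool_cam"]);print(R.from_rotvec(manip.get_state()["tool_rot"]).as_matrix().round(3))
E
```

```text
[ 0.55928823 -0.07363499 -0.32450981] -18.593042406298117
[[ 1.7 -0.8]
 [ 0.3 -1.3]
 [ 0.   0.1]
 [-2.4  1.6]
 [ 0.4  0.4]]
[  20.4 -121.5]
[  20.5 -154.1]
[ -23.1 -154.3]
[ -24.3 -123.3]
[  -0.9 -154.4]
[0.48737096 0.0080837 ]
[[ 1.35762367e-03 -9.62753722e-01 -2.70376454e-01  6.91117881e-02]
 [ 9.99999048e-01  1.24051348e-03  6.04022290e-04  8.32954014e-05]
 [-2.46119072e-04 -2.70377016e-01  9.62754490e-01 -1.42000270e-01]
 [ 0.00000000e+00  0.00000000e+00  0.00000000e+00  1.00000000e+00]]
[[ 0.939  0.344 -0.   ]
 [ 0.344 -0.939  0.002]
 [ 0.    -0.002 -1.   ]]
```

```bash
python3 -m creep '{"linear":[[3.8,-1.6,0],[3.8,-1.6,0],[3.8,-1.6,0],[3.8,-1.6,0],[3.8,-1.6,0]],"angular":[[0,0,0],[0,0,0],[0,0,0],[0,0,0],[0,0,0]]}' 255 40
python3 -m creep '{"linear":[[2.7,-3.35,0],[2.7,-3.35,0],[2.7,-3.35,0],[2.7,-3.35,0],[2.7,-3.35,0]],"angular":[[0,0,0],[0,0,0],[0,0,0],[0,0,0],[0,0,0]]}'
python3 -m creep '{"linear":[[2.7,-3.35,0],[2.7,-3.35,0],[2.7,-3.35,0],[2.7,-3.35,0],[2.7,-3.35,0]],"angular":[[0,0,0],[0,0,0],[0,0,0],[0,0,0],[0,0,0]]}'
python3 -m creep '{"linear":[[0,0,0],[0,0,0],[0,0,0],[0,0,0],[0,0,0]],"angular":[[0,0,-8.5],[0,0,-8.5],[0,0,-8.5],[0,0,-8.5],[0,0,-8.5]]}'
python3 -m creep '{"linear":[[0,0,0],[0,0,0],[0,0,0],[0,0,0],[0,0,0]],"angular":[[0,0,-8.5],[0,0,0],[0,0,0],[0,0,0],[0,0,0]]}'
cat >> h.py <<'E'
RZ=-0.3245;T0=np.array([.5593,-.0736,0])
def rel(tx,ty,z):
    "remaining move to turbine (mm) tx,ty, world z mm: in tool cm + turn deg"
    from station import manip
    s=manip.get_state();M=R.from_rotvec(s["tool_rot"]).as_matrix()
    Q=R.from_euler("z",RZ).as_matrix();g=T0+Q@np.array([tx,ty,0])/1e3;g[2]=z/1e3
    G=np.column_stack([Q[:,1],Q[:,0],[0,0,-1]])
    print("tool cm",(M.T@(g-s["tcp_pos"])*100).round(2),"turn",np.degrees(R.from_matrix(M.T@G).as_rotvec()).round(2),"turb mm",((Q.T@(s["tcp_pos"]-T0))*1e3).round(1),"F",s["contact_force"].round(1),"t",s["time"],s["grip_width"])
E
python3 -c "
from h import *
rel(-94,55,140)"
```

```text
time: 0.65
tcp_pos: [0.3493, -0.3983, 0.2311]
tool_rot: [-3.093, -0.547, 0.0]
contact_force: [1.3, 0.1, 0.6]
grip_width: 0.14
gripper_force: 0.0
time: 1.15
tcp_pos: [0.4178, -0.1941, 0.2312]
tool_rot: [-3.093, -0.548, 0.0]
contact_force: [0.8, 0.3, -0.3]
grip_width: -0.002
gripper_force: 0.0
time: 1.65
tcp_pos: [0.487, 0.0096, 0.2312]
tool_rot: [3.093, 0.548, -0.0]
contact_force: [-0.0, -0.0, -0.1]
grip_width: -0.003
gripper_force: 0.0
time: 2.15
tcp_pos: [0.4866, 0.008, 0.231]
tool_rot: [-2.679, -1.641, 0.001]
contact_force: [-0.4, 0.9, 0.3]
grip_width: 0.002
gripper_force: 0.0
time: 2.65
tcp_pos: [0.4869, 0.0078, 0.2313]
tool_rot: [-2.557, -1.825, 0.0]
contact_force: [0.1, -0.3, 0.1]
grip_width: 0.002
gripper_force: 0.0
tool cm [0.09 0.06 9.13] turn [-0.   -0.   -0.39] turb mm [-94.6  54.1 231.3] F [ 0.1 -0.3  0.1] t 2.65 0.0016498079844410318
```

```bash
python3 -m creep '{"linear":[[0.1,0.1,1],[0,0,1],[0,0,1],[0,0,1],[0,0,0]],"angular":[[0,0,-0.4],[0,0,0],[0,0,0],[0,0,0],[0,0,0]]}'
cat >> h.py <<'E'
def shot(name,pts):
    from station import manip
    s=manip.get_state();f=manip.grab_frame("wrist");im=f["color"][:,:,::-1].copy()
    M=np.eye(4);M[:3,:3]=R.from_rotvec(s["tool_rot"]).as_matrix();M[:3,3]=s["tcp_pos"]
    E=np.linalg.inv(M@np.array(f["T_tool_cam"]));Q=R.from_euler("z",RZ).as_matrix()
    K=np.array([[f["fx"],0,f["cx"]],[0,f["fy"],f["cy"]],[0,0,1]])
    for p in pts:
        u=cv2.projectPoints((T0+Q@np.array(p)/1e3)[None],cv2.Rodrigues(E[:3,:3])[0],E[:3,3],K,np.array(f["dist"]))[0][0,0]
        if abs(u).max()<2000: cv2.drawMarker(im,tuple(int(round(v)) for v in u),(0,255,0),cv2.MARKER_CROSS,12,1)
        print(p,u.round())
    cv2.imwrite("pics/"+name,im)
E
python3 -c "
from h import *
rel(-94,55,140)
shot('w1.png',[(-94,55,124.5),(-117,192,100),(-117,-192,100),(0,184,110),(-67,-30,109),(-69,184,106)])"
```

```text
time: 3.15
tcp_pos: [0.4867, 0.0085, 0.1892]
tool_rot: [-2.548, -1.834, 0.005]
contact_force: [-0.3, 0.4, 0.2]
grip_width: -0.003
gripper_force: 0.0
tool cm [0.03 0.12 4.92] turn [-0.24  0.06  0.08] turb mm [-95.   54.7 189.2] F [-0.3  0.4  0.2] t 3.15 -0.002703103927377111
(-94, 55, 124.5) [319. 251.]
(-117, 192, 100) [275. -16.]
(-117, -192, 100) [289. 538.]
(0, 184, 110) [507.  -2.]
(-67, -30, 109) [361. 371.]
(-69, 184, 106) [369.  -3.]
```

View pics/w1.png

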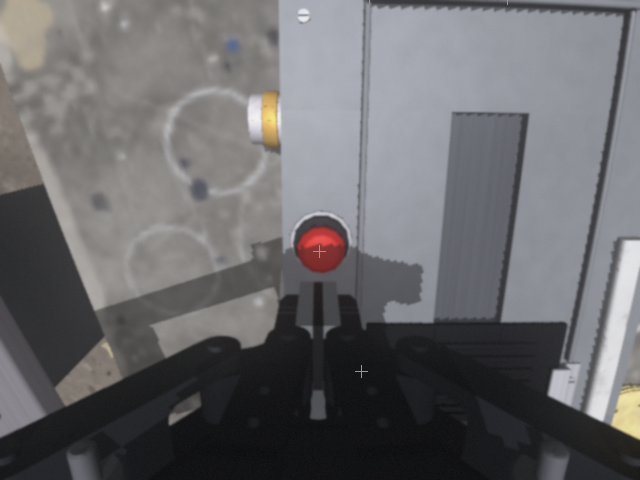

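The predicted button position (319,251) is within about 1 mm of the one I see (321,248). Pressing now.

```bash
python3 -m creep '{"linear":[[0,0.1,1.4],[0,0,1.4],[0,0,1.4],[0,0,1.4],[0,0,0]],"angular":[[0,0,0],[0,0,0],[0,0,0],[0,0,0],[0,0,0]]}'
python3 -m creep '{"linear":[[0,0,0.3],[0,0,0.3],[0,0,0.3],[0,0,0.3],[0,0,0.2]],"angular":[[0,0,0],[0,0,0],[0,0,0],[0,0,0],[0,0,0]]}'

```

```text
time: 3.7
tcp_pos: [0.488, 0.0082, 0.1341]
tool_rot: [-2.548, -1.834, 0.004]
contact_force: [-0.3, -0.2, 0.1]
grip_width: 0.004
gripper_force: 0.0
time: 4.2
tcp_pos: [0.4896, 0.0081, 0.1217]
tool_rot: [2.549, 1.835, 0.001]
contact_force: [-0.6, 0.7, 4.9]
grip_width: 0.001
gripper_force: 2.5
```

```bash
python3 -m creep '{"linear":[[0,0,0.2],[0,0,0.2],[0,0,0.1],[0,0,0],[0,0,0]],"angular":[[0,0,0],[0,0,0],[0,0,0],[0,0,0],[0,0,0]]}'

```

```text
time: 4.7
tcp_pos: [0.4896, 0.0081, 0.1171]
tool_rot: [2.549, 1.835, 0.002]
contact_force: [-1.1, -0.3, 9.5]
grip_width: -0.0
gripper_force: 4.7
```

```bash
python3 -m creep '{"linear":[[0,0,0.1],[0,0,0.1],[0,0,0],[0,0,0],[0,0,0]],"angular":[[0,0,0],[0,0,0],[0,0,0],[0,0,0],[0,0,0]]}'

```

```text
time: 5.2
tcp_pos: [0.4897, 0.0081, 0.1169]
tool_rot: [2.548, 1.835, 0.003]
contact_force: [-4.8, 0.1, 24.0]
grip_width: 0.002
gripper_force: 11.9
```

Force jumped to 24 N with no more travel, so the button is fully down. Next I rise and go over to the tab.

```bash
python3 -m creep '{"linear":[[0,0,-1],[0,0,-2],[0,0,-3],[-1,1,-1],[0,0,0]],"angular":[[0,0,0],[0,0,0],[0,0,0],[0,0,0],[0,0,0]]}'
python3 -c "
from h import *
rel(0,-147,150)"
```

```text
time: 5.7
tcp_pos: [0.498, -0.006, 0.1857]
tool_rot: [2.547, 1.832, 0.005]
contact_force: [0.4, -0.6, 0.1]
grip_width: -0.0
gripper_force: 0.0
tool cm [-19.16   7.93   3.6 ] turn [ 0.29 -0.02  0.05] turb mm [-79.7  44.5 185.7] F [ 0.4 -0.6  0.1] t 5.7 -0.0003739844614716624
```

```bash
python3 -m creep '{"linear":[[-4,1.6,0],[-4,1.6,0],[-4,1.6,0],[-4,1.6,0],[-3.2,1.5,0]],"angular":[[0.3,0,0],[0,0,0],[0,0,0],[0,0,0],[0,0,0]]}'
python3 -m creep '{"linear":[[0,0,0],[0,0,0],[0,0,0],[0,0,0],[0,0,0]],"angular":[[0,0,0],[0,0,0],[0,0,0],[0,0,0],[0,0,0]]}'
python3 -c "
from h import *
rel(0,-147,150)
shot('w2.png',[(-94,55,117.5),(0,-147,117),(0,-154,118),(34,-122,121),(-34,-122,121),(67,-30,109),(-67,-30,109),(65,0,104),(-65,0,104)])"
```

```text
time: 6.2
tcp_pos: [0.5083, -0.2139, 0.1819]
tool_rot: [-2.546, -1.83, 0.007]
contact_force: [0.6, 1.1, -0.4]
grip_width: 0.004
gripper_force: 0.0
time: 6.7
tcp_pos: [0.5093, -0.2105, 0.1839]
tool_rot: [-2.544, -1.835, 0.005]
contact_force: [0.6, 0.4, -0.1]
grip_width: -0.0
gripper_force: 0.0
tool cm [-0.14  0.39  3.38] turn [-0.33 -0.01  0.18] turb mm [  -3.7 -145.7  183.9] F [ 0.6  0.4 -0.1] t 6.7 -0.00042410667812258976
(-94, 55, 117.5) [ 117. -178.]
(0, -147, 117) [324. 253.]
(0, -154, 118) [324. 266.]
(34, -122, 121) [390. 210.]
(-34, -122, 121) [259. 209.]
(67, -30, 109) [461.  24.]
(-67, -30, 109) [191.  23.]
(65, 0, 104) [458. -38.]
(-65, 0, 104) [195. -39.]
```

View pics/w2.png

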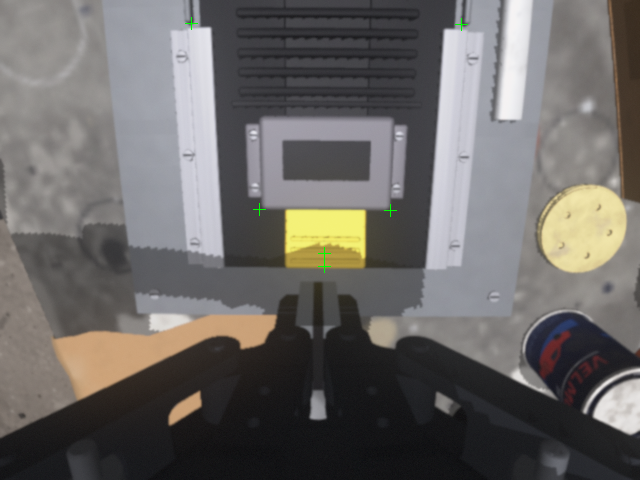

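The prediction matches the image: hood face at row 209, tab free end at row ~267. Descending.

```bash
python3 -m creep '{"linear":[[-0.1,0.3,1.5],[0,0,1.5],[0,0,1.5],[0,0,1],[0,0,0.4]],"angular":[[-0.3,0,0.2],[0,0,0],[0,0,0],[0,0,0],[0,0,0]]}'
python3 -m creep '{"linear":[[0,0,0],[0,0,0],[0,0,0.1],[0,0,0.1],[0,0,0]],"angular":[[0,0,0],[0,0,0],[0,0,0],[0,0,0],[0,0,0]]}'
python3 -c "
from h import *
rel(0,-147,110)"
```

```text
time: 7.25
tcp_pos: [0.5114, -0.2128, 0.1241]
tool_rot: [-2.551, -1.831, 0.001]
contact_force: [0.6, -0.6, -0.3]
grip_width: 0.0
gripper_force: 0.0
time: 7.75
tcp_pos: [0.512, -0.2136, 0.1232]
tool_rot: [2.553, 1.831, 0.0]
contact_force: [0.3, -0.4, 0.1]
grip_width: -0.005
gripper_force: 0.0
tool cm [0.08 0.01 1.32] turn [ 0.03  0.   -0.11] turb mm [  -0.2 -147.8  123.2] F [ 0.3 -0.4  0.1] t 7.75 -0.005443513813075676
```

```bash
python3 -m creep '{"linear":[[0,0,0.3],[0,0,0.3],[0,0,0.2],[0,0,0.1],[0,0,0]],"angular":[[0,0,0],[0,0,0],[0,0,0],[0,0,0],[0,0,0]]}'
python3 -m creep '{"linear":[[0,0,0.2],[0,0,0],[0,0,0.1],[0,0,0],[0,0,0]],"angular":[[0,0,0],[0,0,0],[0,0,0],[0,0,0],[0,0,0]]}'
python3 -c "
from h import *
rel(0,-147,110)"
```

```text
time: 8.25
tcp_pos: [0.512, -0.2144, 0.1142]
tool_rot: [2.552, 1.83, -0.001]
contact_force: [-3.1, -2.9, 5.4]
grip_width: 0.001
gripper_force: 2.5
time: 8.75
tcp_pos: [0.5121, -0.2145, 0.1115]
tool_rot: [2.551, 1.83, -0.001]
contact_force: [-1.1, -3.8, 6.4]
grip_width: 0.002
gripper_force: 3.0
tool cm [ 0.16 -0.02  0.15] turn [ 0.06  0.08 -0.1 ] turb mm [   0.2 -148.6  111.5] F [-1.1 -3.8  6.4] t 8.75 0.00235260191184325
```

```bash
python3 -m creep '{"linear":[[0,0,0.1],[0,0,0.05],[0,0,0],[0,0,0],[0,0,0]],"angular":[[0,0,0],[0,0,0],[0,0,0],[0,0,0],[0,0,0]]}'
python3 -m creep '{"linear":[[0,0,0.1],[0,0,0],[0,0,0],[0,0,0],[0,0,0]],"angular":[[0,0,0],[0,0,0],[0,0,0],[0,0,0],[0,0,0]]}'
python3 -c "
from h import *
rel(0,-147,110)"
```

```text
time: 9.25
tcp_pos: [0.512, -0.2146, 0.1102]
tool_rot: [2.551, 1.83, -0.001]
contact_force: [-2.1, -4.6, 6.4]
grip_width: 0.002
gripper_force: 3.5
time: 9.75
tcp_pos: [0.512, -0.2147, 0.1096]
tool_rot: [2.551, 1.83, -0.001]
contact_force: [-3.2, -4.7, 8.9]
grip_width: 0.0
gripper_force: 4.7
tool cm [ 0.18 -0.02 -0.04] turn [ 0.08  0.1  -0.09] turb mm [ 1.000e-01 -1.488e+02  1.096e+02] F [-3.2 -4.7  8.9] t 9.75 0.00021101148634337523
```

```bash
python3 -m creep '{"linear":[[0,0,0.1],[0,0,0],[0,0,0],[0,0,0],[0,0,0]],"angular":[[0,0,0],[0,0,0],[0,0,0],[0,0,0],[0,0,0]]}'
python3 -m creep '{"linear":[[0.3,0,0],[0.3,0,0],[0.3,0,0],[0.2,0,0],[0.2,0,0]],"angular":[[0,0,0],[0,0,0],[0,0,0],[0,0,0],[0,0,0]]}'
python3 -c "
from h import *
rel(0,-147,110)"
```

```text
time: 10.25
tcp_pos: [0.5121, -0.2147, 0.1092]
tool_rot: [2.551, 1.83, -0.001]
contact_force: [-4.5, -3.3, 13.5]
grip_width: 0.003
gripper_force: 6.9
time: 10.75
tcp_pos: [0.5175, -0.2037, 0.1093]
tool_rot: [2.548, 1.828, 0.0]
contact_force: [-2.6, -7.3, 10.9]
grip_width: -0.002
gripper_force: 5.4
tool cm [-1.04 -0.19 -0.06] turn [ 0.28  0.19 -0.08] turb mm [   1.9 -136.6  109.3] F [-2.6 -7.3 10.9] t 10.75 -0.0019431807919435408
```

```bash
python3 -m creep '{"linear":[[0.3,-0.05,0],[0.3,-0.05,0],[0.4,0,0],[0.5,0,0],[0.5,0,0]],"angular":[[0,0,0],[0,0,0],[0,0,0],[0,0,0],[0,0,0]]}'
python3 -c "
from h import *
rel(0,-122,110)
shot('w3.png',[])"
```

```text
time: 11.25
tcp_pos: [0.5231, -0.1843, 0.1093]
tool_rot: [2.548, 1.828, 0.001]
contact_force: [-2.8, -7.3, 11.2]
grip_width: 0.001
gripper_force: 5.4
tool cm [-0.55 -0.1  -0.07] turn [ 0.28  0.18 -0.09] turb mm [   1.  -116.5  109.3] F [-2.8 -7.3 11.2] t 11.25 0.0007636498246605247
```

View pics/w3.png

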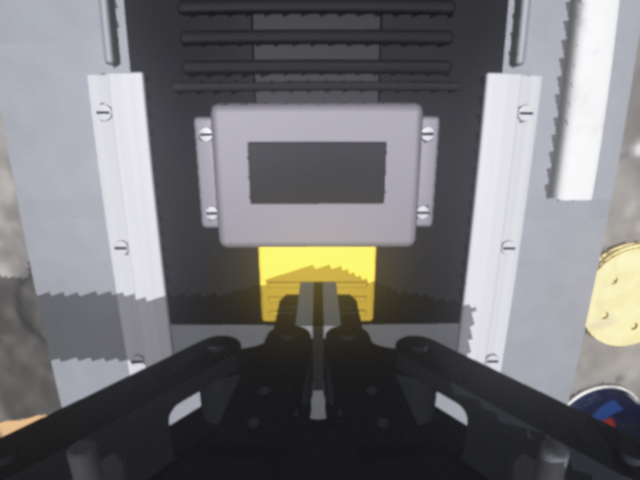

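The cover is moving with the tip, about 30 mm so far, so the nose is past the catch. I'll ease the pressure and keep pushing.

```bash
python3 -m creep '{"linear":[[0.6,-0.02,-0.1],[0.8,-0.02,-0.1],[1,-0.02,-0.1],[1,-0.02,0],[1,-0.02,0]],"angular":[[0,0,0],[0,0,0],[0,0,0],[0,0,0],[0,0,0]]}'
python3 -m creep '{"linear":[[1,-0.05,0],[1,-0.05,0],[1,-0.05,0],[1,0,0],[1,0,0]],"angular":[[0,0,0],[0,0,0],[0,0,0],[0,0,0],[0,0,0]]}'
python3 -c "
from h import *
rel(0,22,112)"
```

```text
time: 11.8
tcp_pos: [0.5358, -0.1413, 0.1117]
tool_rot: [2.55, 1.829, 0.0]
contact_force: [-1.3, -5.8, 8.7]
grip_width: -0.004
gripper_force: 7.8
time: 12.3
tcp_pos: [0.5502, -0.0933, 0.1117]
tool_rot: [2.55, 1.829, 0.0]
contact_force: [-1.8, -6.0, 8.6]
grip_width: -0.003
gripper_force: 7.9
tool cm [ 4.36  0.22 -0.04] turn [ 0.16  0.11 -0.09] turb mm [ -2.3 -21.6 111.7] F [-1.8 -6.   8.6] t 12.3 -0.002978848423894954
```

```bash
python3 -m creep '{"linear":[[0.9,0.05,0],[0.9,0.05,0],[0.8,0,0],[0.5,0,0],[0.3,0,0]],"angular":[[0,0,0],[0,0,0],[0,0,0],[0,0,0],[0,0,0]]}'
python3 -c "
from h import *
rel(0,22,112)
shot('w4.png',[(34,33,121),(-34,33,121),(0,8,112),(69,-27,106),(-69,-27,106)])"
```

```text
time: 12.8
tcp_pos: [0.5619, -0.0613, 0.1117]
tool_rot: [2.55, 1.83, -0.0]
contact_force: [-2.7, -5.8, 9.3]
grip_width: 0.001
gripper_force: 8.0
tool cm [ 0.95  0.14 -0.03] turn [ 0.15  0.11 -0.06] turb mm [ -1.4  12.5 111.7] F [-2.7 -5.8  9.3] t 12.8 0.0008271420369579656
(34, 33, 121) [417. 263.]
(-34, 33, 121) [223. 263.]
(0, 8, 112) [320. 316.]
(69, -27, 106) [479. 381.]
(-69, -27, 106) [159. 382.]
```

View pics/w4.png

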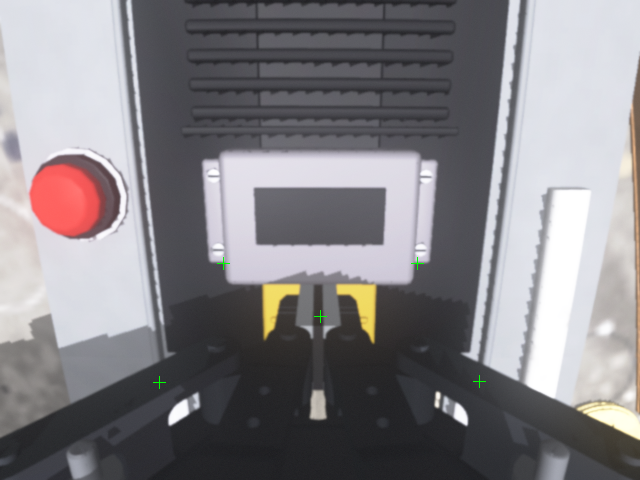

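```bash
python3 -m creep '{"linear":[[0.4,0.05,0],[0.4,0.05,0],[0.3,0,0],[0.2,0,0],[0,0,0]],"angular":[[0,0,0],[0,0,0],[0,0,0],[0,0,0],[0,0,0]]}'
python3 -m creep '{"linear":[[-0.1,0,-0.1],[-0.1,0,-0.1],[-0.1,0,-0.2],[-0.1,0,-0.2],[-0.05,0,-0.3]],"angular":[[0,0,0],[0,0,0],[0,0,0],[0,0,0],[0,0,0]]}'
python3 -m creep '{"linear":[[0,0,-0.5],[0,0,-1],[0,0,-2],[0,0,-3],[0,0,-3]],"angular":[[0,0,0],[0,0,0],[0,0,0],[0,0,0],[0,0,0]]}'
python3 -m creep '{"linear":[[-4,0,-1],[-4,0,-1],[-4,0,-1],[0,0,0],[0,0,0]],"angular":[[0,0,0],[0,0,0],[0,0,0],[0,0,0],[0,0,0]]}'
python3 -c "
from h import *
rel(0,22,112)
shot('w5.png',[(65,-3,104),(-65,-3,104),(34,35,121),(-34,35,121),(56,-18,100),(-56,-18,100),(-94,55,117.5)])"
```

```text
time: 13.35
tcp_pos: [0.5669, -0.0493, 0.1117]
tool_rot: [2.55, 1.83, 0.0]
contact_force: [-1.7, -4.9, 8.5]
grip_width: 0.002
gripper_force: 7.5
time: 13.85
tcp_pos: [0.5634, -0.0525, 0.1187]
tool_rot: [-2.551, -1.83, 0.004]
contact_force: [0.1, 0.7, -0.4]
grip_width: -0.001
gripper_force: 0.0
time: 14.35
tcp_pos: [0.5642, -0.0526, 0.2155]
tool_rot: [-2.552, -1.83, 0.002]
contact_force: [1.0, 0.4, 0.2]
grip_width: -0.003
gripper_force: 0.0
time: 14.85
tcp_pos: [0.5261, -0.167, 0.2453]
tool_rot: [2.555, 1.828, 0.001]
contact_force: [-0.1, 0.1, -0.9]
grip_width: 0.001
gripper_force: 0.0
tool cm [12.11  0.1  13.33] turn [ 0.05 -0.02 -0.25] turb mm [ -1.7 -99.1 245.3] F [-0.1  0.1 -0.9] t 14.85 0.0011731590119397246
(65, -3, 104) [416.  78.]
(-65, -3, 104) [221.  78.]
(34, 35, 121) [375.   9.]
(-34, 35, 121) [262.   9.]
(56, -18, 100) [401. 101.]
(-56, -18, 100) [236. 102.]
(-94, 55, 117.5) [163. -23.]
```

View pics/w5.png

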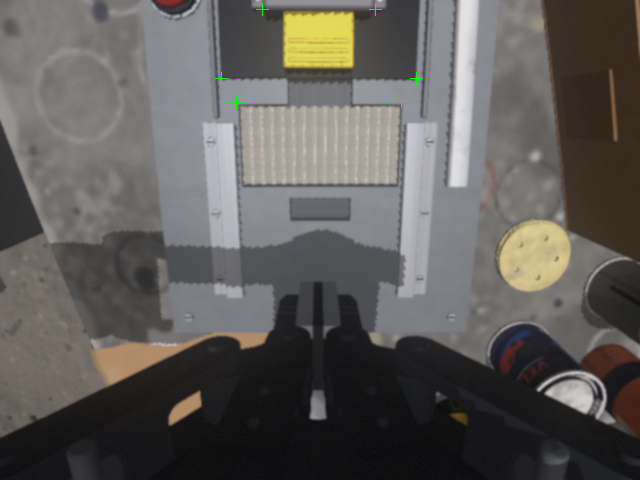

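The cover's trailing edge is at row 78, so cover_mid is at y ≈ 77–79 mm. The whole filter is open, the tab has sprung up and the arm is clear. Handing in.

```bash
python3 -m creep '{"linear":[[0,0,0],[0,0,0],[0,0,0],[0,0,0],[0,0,0]],"angular":[[0,0,0],[0,0,0],[0,0,0],[0,0,0],[0,0,0]]}'
python3 -c "
from station import manip
print(manip.job_done())"
```

```text
time: 15.4
tcp_pos: [0.5265, -0.1658, 0.2443]
tool_rot: [-2.552, -1.832, 0.0]
contact_force: [0.7, 0.2, 0.2]
grip_width: -0.001
gripper_force: 0.0
the job is handed in; nothing more can be done
None
```

The job is handed in at about 15 s, with no verdict returned: the button is fully down, the cover sits about 157 mm from home in the tray with the whole filter open, and the arm is clear.

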